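# Clamp a circuit board in the wedge-locked board vice

### The arm

A 6-joint arm with a two-finger parallel gripper is mounted at the origin on the work surface. World frame = base frame: x ahead of the robot, y to its left, z up, the work surface at z = 0. Lengths are in m, angles in degrees, forces in N, time in s.
With the tool pointing down it reaches from about 0.3 to 0.75 m from the base axis. Payload 8.5 kg.
Tool frame: the origin (TCP) lies on the centre line of the jaws, within the pads' length; the fingertips stand 19 mm ahead of it and the grasp point (between the pads) is the TCP (env.tcp_to_tips is the z of the fingertips in the tool frame, in m); z points along the fingers, y is the line along which they close (so a half turn about z gives the same grasp; the last joint's range is limited). The gripper opens to 85 mm and grips with 20 to 120 N. Pads are 22 mm wide; open, the fingers measure 114 mm over their backs; the gripper's body (76 mm by 85 mm) begins 54 mm behind the grasp point. The pads swing forward as they close: fully open they stand 13 mm farther back than shut.
Start: joints at [61.347, 21.807, 74.336, -0, 83.858, -12.336], TCP at [0.155, 0.528, 0.25] pointing down, gripper open.
Joint ranges: [-178.18, 178.18], [-50.72, 133.34], [12.68, 142.11], [-81.47, 261.47], [9.98, 163.14], [-165.26, 165.26]. Speed limits (degrees/s): [136.94, 136.94, 180, 180, 180, 180].

### API

Orientations are given as a 3x3 rotation matrix whose columns are the frame's x, y, z axes.
In Python, from rig import env gives the robot as it stands.
- The arm moves only by the tool servo_tool, never from a script. Its argument "steps" is a list of rows, each an object of numbers: "tx", "ty", "tz": the shift along the world's x, y, z in cm; "yaw": the turn about the world's z in degrees; "claw": the finger opening in cm, from 0 to 8.54. In form: [{"tx": .., "ty": .., "tz": .., "yaw": .., "claw": ..}, ...]. A call has 1 to 20 rows; each row shifts and turns the commanded pose from where the row before left it; what a row does not reach is not made up. A row lasts 1/10 s, in which the tool goes at most 50 mm and 8.59 degrees, less where a joint would pass 70% of its speed; a pose out of reach is approached as far as the arm can. A call with a gripper value outside its range is refused whole. The fingers move at their own pace and stop on an object; "newtons" is the grip in N (left out, the last holds). Time passes only in rows, so rows that do not move let the fingers close. It gives the time, the measured TCP pose, the force, the opening and the grip force at its end, in the units of the state.
- env.observe(): the state, without advancing time (a new reading comes with each control period).
- env.get_image(name): name is "scene" or "top" or "wrist"; returns (picture, depth): 384x512x3 uint8, red, green, blue; 384x512 float32, m along the optical axis (not along the pixel's ray), 0 where there is no reading.
- env.camera_model(name): a dict with "fovy" (degrees; the focal length in pixels is half the picture's height over the tangent of half this angle, whatever the lens; pixels are square), "cx", "cy" (the principal point, pixels), "T" (4x4, takes a point from camera to world coordinates). Camera axes: x right, y down, z forward; pixel columns grow to the right and rows downward; lengths in m; the calibration is good to about 2 mm. A picture is of the moment at which its call begins: read the wrist's pose just before it. camera_model takes no time and is no camera call; for the wrist camera it gives the pose at the moment of the call.
- env.close_job(): hands the job in; it is judged then, once.
The state is a dict: "time_s": time; "q": joint angles; "qvel": joint speeds; "joint_efforts": joint torques, N m; "position": TCP position; "tool_rot": TCP orientation; "ft_force": force on the tool from outside, world axes, zero at the start; "wrist_torque": the same for the moment, N m; "grip_width": finger opening in m; "gripper_force": force on a finger pad.
Only numpy, scipy, OpenCV 4.12 (cv2) and the standard library are available. Lean on these libraries where they do the work, as an engineer would, in place of code of your own. Each camera call takes 0.05 s, during which the arm holds its last target. There are 200 camera calls.

### The job

Lay the green circuit board, components up, on the ledges between the two jaws of the board vice, its long edges along the jaws and roughly centred, and let go of it. Then push the orange thumb wedge in along its ramp with a steady, firm thumb's push until it jams the sliding jaw bar fast, so that the bar still grips the board when you take your hand away, but do not crush the board's edge. Leave the tin, the solder spool and the screwdriver where they are.

Things in the scene. Friction and masses are not known exactly. Their poses are not given: they have to be found in the camera images.
- jig: Board vice, fixed to the bench: (sizes in mm here and below) grey base plate 12 thick, x -95..85, y -165..75 from the origin at its underside. An aluminium fence 18 thick, 20 high, y -47..47, backs the wedge: its face is straight, at x -49.5. An aluminium back jaw is bolted through slots: its inner wall stands at x 55, give or take 3 (not measured). Jaw tops z 33.
- seat (a point): Point of the vice where the middle of the board's underside belongs: jig x 15, y 0, z 26 (the ledge tops), axes as the jig's. Each jaw has a ledge 14 mm wide, 90 long. The open jaws leave the board 4 to 10 of room in all.
- bar: Sliding steel jaw bar with a blue stripe, 90 mm long (y), top 33 above the bench. Origin: middle of its board-side wall, on the base plate (jig x -22, z 12 when fully open, as at the start). It slides along jig +x, up to 14, toward the back jaw; drag about 1 N. Its back is a ramp, 1 in 6: bar 8.5 thick at y -45, 16 at y 0, 23.5 at y +45.
- wedge: Orange thumb wedge, flat on the base between fence and bar. 110 mm long, 20 high, 30 wide at the butt, 12 at the tip (1 in 6, slant toward the bar), round boss on top. Origin: middle of the butt's lower edge; tip to +y. Push the butt along jig +y: 30 to 80 of easy travel (under 8 N), then it jams within 1 to 2. 12 to 18 N sets it and it holds itself. Run in above 20 mm/s it snatches.
- board: Green circuit board 70 (x) x 110 (y) x 2.5 mm, 0.22 kg, origin at the centre of its underside, lying on the bench. In the middle a dark transformer 34 (x) x 40 (y), 26 tall above the board, is its handle: pinch it along x. Blue capacitors at the +y end, white connector at the -y end, 20 tall. Over 30 N of squeeze crushes its edge; the vice must hold it with over 8 N.
- tin: Blue and silver tin, 66 mm dia, 62 tall, origin under its centre. Bystander.
- spool: Solder spool standing on end, 48 mm dia, 40 tall, origin under its centre. Bystander.
- screwdriver: Screwdriver with wooden handle lying on the bench, roughly along x, under 30 mm tall. Bystander.

How it is judged:
By the outcome, as a careful person would: the job done as asked, in the order asked, and still so for the second after the job is handed in, with the robot touching nothing.
It also fails if it takes over 51 s, if anything falls off the work surface, if the arm or the gripper's body presses on something with over 40 N, if the wrist force passes 120 N, or if a joint passes its speed limit or range.

## Working session

There is one attempt and no reset: what is moved stays moved. The work goes in short steps, Python scripts to look and compute and a tool call to move; the robot and the scene stay as the last step left them, time stands still between calls to the robot, and variables do not carry over. Pictures are saved under pics/ and viewed, at most 10 in all, crops included, and the job is handed in when it is done.

Besides the shell and the picture viewer there is one more tool, called after "Call:" as name(argument=value, ...), one argument or row to a line, values as JSON. servo_tool: Moves the arm, as the interface text tells. Its arguments: {"type":"object","properties":{"steps":{"type":"array"},"newtons":{"type":"number"}},"required":["steps"]}

```bash
ls; mkdir -p pics; cat > h.py <<'E'
import numpy as np, cv2
from rig import env
def snap(n,save=None):
    m=env.camera_model(n); im,d=env.get_image(n)
    if save: cv2.imwrite('pics/'+save,im[:,:,::-1])
    return im,d,m
def f(m): return 192/np.tan(np.radians(m['fovy'])/2)
def cloud(d,m):
    v,u=np.mgrid[:d.shape[0],:d.shape[1]]
    p=np.stack([(u-m['cx'])/f(m)*d,(v-m['cy'])/f(m)*d,d],-1)
    return p@m['T'][:3,:3].T+m['T'][:3,3]
def ray(m,u,v,z):
    r=m['T'][:3,:3]@np.array([(u-m['cx'])/f(m),(v-m['cy'])/f(m),1]); o=m['T'][:3,3]
    return o+r*(z-o[2])/r[2]
E
python3 - <<'E'
from h import *
for n in('top','scene'):
    im,d,m=snap(n,n+'1.png'); np.savez(n+'1',im=im,d=d,T=m['T'],fovy=m['fovy'],cx=m['cx'],cy=m['cy'])
    print(n,m, (d>0).mean())
s=env.observe();print(s)
E
```

```text
pics
top {'fovy': 52.10471938856841, 'cx': 257.8340691520294, 'cy': 193.94309360072964, 'T': array([[ 9.16922230e-03, -9.93638007e-01,  1.12247215e-01,
         4.57439927e-01],
       [-9.99957873e-01, -9.06385313e-03,  1.44900767e-03,
         4.04656751e-02],
       [-4.22396815e-04, -1.12255773e-01, -9.93679256e-01,
         1.02127387e+00],
       [ 0.00000000e+00,  0.00000000e+00,  0.00000000e+00,
         1.00000000e+00]])} 0.9960225423177084
scene {'fovy': 44.02818330123097, 'cx': 256.93269061667974, 'cy': 193.88076481981946, 'T': array([[-0.86351348,  0.344819  , -0.36802763,  1.08479096],
       [ 0.50418728,  0.57314185, -0.6459904 ,  0.9125408 ],
       [-0.01181773, -0.74337627, -0.66876907,  0.94837866],
       [ 0.        ,  0.        ,  0.        ,  1.        ]])} 0.9961496988932291
{'time_s': 0.1, 'q': array([ 6.13465618e+01,  2.18374496e+01,  7.43785429e+01, -1.54379643e-03,
        8.38580060e+01, -1.23343382e+01]), 'qvel': array([ 0.02603258, -0.08751616, -0.21146969, -0.00050258,  0.06005747,
        0.1320964 ]), 'joint_efforts': array([ 2.36683882e-03, -4.49219728e+01, -2.31656635e+01, -2.67667674e-04,
        3.63737359e-03, -2.93950984e-05]), 'position': array([0.15442324, 0.52763302, 0.2497815 ]), 'tool_rot': array([[-9.59712417e-01,  2.80983490e-01, -5.95786893e-04],
       [ 2.80984011e-01,  9.59711765e-01, -1.14619840e-03],
       [ 2.49720864e-04, -1.26742742e-03, -9.99999166e-01]]), 'ft_force': array([ 0.31314085, -0.21000253, -0.2774085 ]), 'wrist_torque': array([-0.01179151, -0.06764858,  0.07959206]), 'gripper_force': 0.0, 'grip_width': 0.08551391132839503}
```

View pics/top1.png

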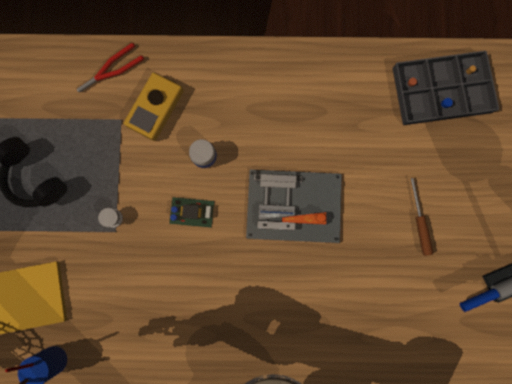

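View pics/scene1.png

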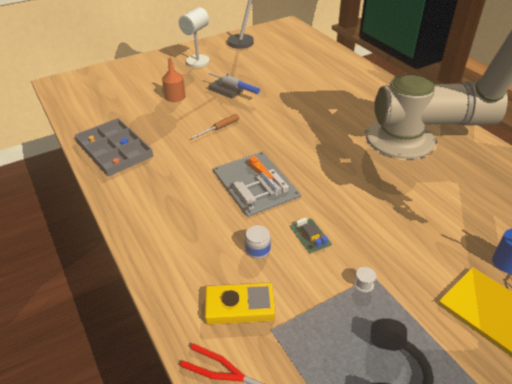

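Top view: board near (192,212), with its blue capacitors to the left (+y). The vice is at (295,206), its wedge (305,218) has the tip to the left (+y), and the back jaw is up (+x). The tin is at (202,153), the spool at (108,217), the screwdriver at (420,215).

```bash
python3 - <<'E'
from h import *
z=dict(np.load('top1.npz')); im,d=z['im'],z['d']; m={k:z[k] for k in('T','fovy','cx','cy')}
hsv=cv2.cvtColor(im,cv2.COLOR_RGB2HSV)
def rect(mask,zz,name):
    mask=mask.astype(np.uint8)
    mask=cv2.morphologyEx(mask,cv2.MORPH_CLOSE,np.ones((9,9)))
    n,l,s,c=cv2.connectedComponentsWithStats(mask)
    i=1+np.argmax(s[1:,4]); cs=cv2.findContours((l==i).astype(np.uint8),0,2)[0][0]
    P=np.array([ray(m,u,v,zz)[:2] for u,v in cs[:,0]],np.float32)
    print(name,s[i],cv2.minAreaRect(P))
v,u=np.mgrid[:384,:512]
box=lambda a,b,c,e:(u>a)&(u<b)&(v>c)&(v<e)
H,S,V=[hsv[...,i].astype(int) for i in range(3)]
print(hsv[175,255],hsv[212,180],hsv[200,190],hsv[218,315],hsv[160,235])
rect(box(160,225,188,238)&~((H<25)&(S>60)),0.002,'board')
rect(box(235,355,160,250)&(S<60),0.012,'plate')
rect(box(235,355,160,250)&(H<16)&(S>190),0.032,'wedge')
C=cloud(d,m)
for b,lo,hi,n in((box(160,225,188,238),.02,.05,'transf'),(box(185,225,135,170),.05,.08,'tin'),(box(90,125,200,235),.03,.06,'spool')):
    k=b&(C[...,2]>lo)&(C[...,2]<hi); print(n,k.sum(),C[k].mean(0),C[k].min(0),C[k].max(0))
# wrist cam vs tcp
s=env.observe(); T=env.camera_model('wrist')['T']
print(env.camera_model('wrist')['fovy'], s['tool_rot'].T@(T[:3,3]-s['position']), (s['tool_rot'].T@T[:3,:3]).round(3))
E
```

```text
[12 43 88] [ 22 161  81] [48 75 51] [ 10 211 152] [ 15 144 124]
board [ 170  198   44   29 1087] ((0.5240861177444458, 0.2143002450466156), (0.10848889499902725, 0.06797267496585846), 85.10823822021484)
plate [ 247  170   94   72 5862] ((0.5431303381919861, -0.05172174423933029), (0.23686915636062622, 0.17691226303577423), 87.75830841064453)
wedge [282 213  44  11 320] ((0.509314775466919, -0.07370433956384659), (0.025159014388918877, 0.10851644724607468), 0.5244593620300293)
transf 332 [0.52435938 0.21744432 0.02625991] [0.50411054 0.16589748 0.020044  ] [0.54250577 0.26490251 0.03449877]
tin 501 [0.67173355 0.18431969 0.0612071 ] [0.6415195  0.15315551 0.05000549] [0.70349706 0.21577272 0.06731696]
spool 288 [0.50792527 0.41767366 0.03999821] [0.48445303 0.3945259  0.03480911] [0.53185581 0.44200582 0.04473104]
68.94470706724802 [ 0.07526081  0.0003859  -0.12282844] [[-0.    -0.955 -0.296]
 [ 1.    -0.    -0.001]
 [ 0.001 -0.296  0.955]]
```

Call:
servo_tool(
  steps=[
    {"tx": 2.5, "ty": -2, "yaw": -5.6},
    {"tx": 2.9, "ty": -2.45, "tz": -0.6, "yaw": -5.6},
    {"tx": 2.9, "ty": -2.45, "tz": -0.8, "yaw": -5.6},
    {"tx": 2.9, "ty": -2.45, "tz": -0.8, "yaw": -5.6},
    {"tx": 2.9, "ty": -2.45, "tz": -0.8, "yaw": -5.6},
    {"tx": 2.9, "ty": -2.45, "tz": -0.8, "yaw": -5.6},
    {"tx": 2.9, "ty": -2.45, "tz": -0.8, "yaw": -5.6},
    {"tx": 2.9, "ty": -2.45, "tz": -0.8, "yaw": -5.6},
    {"tx": 2.9, "ty": -2.45, "tz": -0.8, "yaw": -5.6},
    {"tx": 2.9, "ty": -2.45, "tz": -0.8, "yaw": -5.6},
    {"tx": 2.9, "ty": -2.45, "tz": -0.8, "yaw": -5.6},
    {"tx": 2.9, "ty": -2.45, "tz": -0.8, "yaw": -5.6},
    {"tx": 2.5, "ty": -2.4, "tz": -0.8, "yaw": -5.6},
    {"tx": 0, "ty": 0, "yaw": -5.8},
    {"tx": 0},
  ],
)

```text
invalid input at $.steps[0]: expected keys tx, ty, tz, yaw, claw
```

```bash
python3 - <<'E'
from h import *
s=env.observe();print(s['time_s'],s['position'],s['tool_rot'][:,1],s['q'])
im,d,m=snap('wrist','w1.png'); np.savez('w1',im=im,d=d,T=m['T'],fovy=m['fovy'],cx=m['cx'],cy=m['cy'])
C=cloud(d,m); hsv=cv2.cvtColor(im,cv2.COLOR_RGB2HSV); H,S,V=[hsv[...,i].astype(int) for i in range(3)]
near=(abs(C[...,0]-.524)<.07)&(abs(C[...,1]-.215)<.08)
def rect(mask,zz,n):
    mask=cv2.morphologyEx(mask.astype(np.uint8),cv2.MORPH_OPEN,np.ones((3,3)))
    cs=max(cv2.findContours(mask,0,2)[0],key=cv2.contourArea)
    P=np.array([ray(m,u,v,zz)[:2] for u,v in cs[:,0]],np.float32); print(n,cv2.minAreaRect(P))
k=near&(C[...,2]>.0235)&(C[...,2]<.04); rect(k,.0285,'transf')
g=near&(H>35)&(H<95)&(S>60)&(C[...,2]<.012); rect(cv2.morphologyEx(g.astype(np.uint8),cv2.MORPH_CLOSE,np.ones((45,45))),.0025,'board')
E
```

```text
0.1 [0.15442324 0.52763302 0.2497815 ] [ 0.28098349  0.95971176 -0.00126743] [ 6.13465618e+01  2.18374496e+01  7.43785429e+01 -1.54379643e-03
  8.38580060e+01 -1.23343382e+01]Traceback (most recent call last):
  File "<stdin>", line 10, in <module>
  File "<stdin>", line 8, in rect
ValueError: max() iterable argument is empty
```

View pics/w1.png

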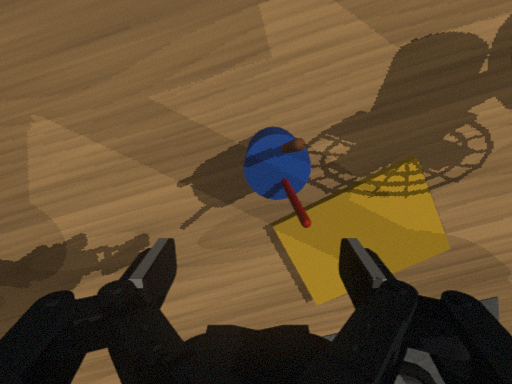

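The picture shows only the clutter under the start pose, because the move was refused: every row needs all five keys. I'll send it again.

Call:
servo_tool(
  steps=[
    {"tx": 2.5, "ty": -2, "tz": 0, "yaw": -5.6, "claw": 8.5},
    {"tx": 2.9, "ty": -2.45, "tz": -0.6, "yaw": -5.6, "claw": 8.5},
    {"tx": 2.9, "ty": -2.45, "tz": -0.8, "yaw": -5.6, "claw": 8.5},
    {"tx": 2.9, "ty": -2.45, "tz": -0.8, "yaw": -5.6, "claw": 8.5},
    {"tx": 2.9, "ty": -2.45, "tz": -0.8, "yaw": -5.6, "claw": 8.5},
    {"tx": 2.9, "ty": -2.45, "tz": -0.8, "yaw": -5.6, "claw": 8.5},
    {"tx": 2.9, "ty": -2.45, "tz": -0.8, "yaw": -5.6, "claw": 8.5},
    {"tx": 2.9, "ty": -2.45, "tz": -0.8, "yaw": -5.6, "claw": 8.5},
    {"tx": 2.9, "ty": -2.45, "tz": -0.8, "yaw": -5.6, "claw": 8.5},
    {"tx": 2.9, "ty": -2.45, "tz": -0.8, "yaw": -5.6, "claw": 8.5},
    {"tx": 2.9, "ty": -2.45, "tz": -0.8, "yaw": -5.6, "claw": 8.5},
    {"tx": 2.9, "ty": -2.45, "tz": -0.8, "yaw": -5.6, "claw": 8.5},
    {"tx": 2.5, "ty": -2.4, "tz": -0.8, "yaw": -5.6, "claw": 8.5},
    {"tx": 0, "ty": 0, "tz": 0, "yaw": -5.8, "claw": 8.5},
    {"tx": 0, "ty": 0, "tz": 0, "yaw": 0, "claw": 8.5},
    {"tx": 0, "ty": 0, "tz": 0, "yaw": 0, "claw": 8.5},
  ],
)

```text
time_s: 1.75
position: [0.5232, 0.2146, 0.1563]
tool_rot: [[0.083, 0.997, -0.0], [0.997, -0.083, 0.0], [0.0, -0.0, -1.0]]
ft_force: [-0.6, 1.3, 0.3]
grip_width: 0.0852
gripper_force: 0.0
```

```bash
cat >> h.py <<'E'
def mrect(m,mask,zz,n):
    mask=cv2.morphologyEx(mask.astype(np.uint8),cv2.MORPH_OPEN,np.ones((3,3)))
    cs=cv2.findContours(mask,0,2)[0]
    if not cs: print(n,'none'); return
    c=max(cs,key=cv2.contourArea)
    P=np.array([ray(m,u,v,zz)[:2] for u,v in c[:,0]],np.float32); r=cv2.minAreaRect(P); print(n,np.round(r[0],4),np.round(r[1],4),round(r[2],2)); return r
E
python3 - <<'E'
from h import *
im,d,m=snap('wrist','w2.png'); np.savez('w2',im=im,d=d,T=m['T'],fovy=m['fovy'],cx=m['cx'],cy=m['cy'])
C=cloud(d,m); hsv=cv2.cvtColor(im,cv2.COLOR_RGB2HSV); H,S,V=[hsv[...,i].astype(int) for i in range(3)]
near=(abs(C[...,0]-.524)<.07)&(abs(C[...,1]-.215)<.08)
k=near&(C[...,2]>.0245)&(C[...,2]<.035); mrect(m,k,.0285,'transf')
print(C[k].mean(0),C[k].min(0),C[k].max(0))
g=near&(H>35)&(H<95)&(S>60)&(C[...,2]<.012); mrect(m,cv2.morphologyEx(g.astype(np.uint8),cv2.MORPH_CLOSE,np.ones((45,45))),.0025,'board')
E
```

```text
transf [0.5241 0.2155] [0.039  0.0338] 85.24
[0.52408001 0.21589835 0.02775094] [0.50614055 0.19433851 0.02451221] [0.54237477 0.23613547 0.0303388 ]
board [0.524  0.2153] [0.1089 0.0694] 85.24
```

View pics/w2.png

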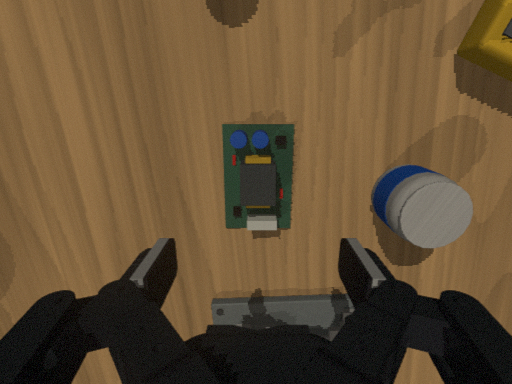

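The board is at (258,178) in the wrist picture, centre (0.524, 0.2155), yaw -4.8°. The fingers already line up with it, so I'll descend and grip.

Call:
servo_tool(
  steps=[
    {"tx": 0.1, "ty": 0.1, "tz": -2, "yaw": 0, "claw": 8.5},
    {"tx": 0, "ty": 0, "tz": -3.5, "yaw": 0, "claw": 8.5},
    {"tx": 0, "ty": 0, "tz": -3.5, "yaw": 0, "claw": 6},
    {"tx": 0, "ty": 0, "tz": -2.5, "yaw": 0, "claw": 6},
    {"tx": 0, "ty": 0, "tz": -1.4, "yaw": 0, "claw": 5},
    {"tx": 0, "ty": 0, "tz": 0, "yaw": 0, "claw": 3},
    {"tx": 0, "ty": 0, "tz": 0, "yaw": 0, "claw": 3},
    {"tx": 0, "ty": 0, "tz": 0, "yaw": 0, "claw": 3},
    {"tx": 0, "ty": 0, "tz": 0, "yaw": 0, "claw": 3},
    {"tx": 0, "ty": 0, "tz": 0, "yaw": 0, "claw": 3},
  ],
  newtons=40,
)

```text
time_s: 2.8
position: [0.5247, 0.2154, 0.0279]
tool_rot: [[0.085, 0.996, 0.001], [0.996, -0.085, 0.0], [0.0, 0.001, -1.0]]
ft_force: [-0.3, -0.2, -2.4]
grip_width: 0.0332
gripper_force: 43.4
```

Call:
servo_tool(
  steps=[
    {"tx": 0, "ty": 0, "tz": 1, "yaw": 0, "claw": 3},
    {"tx": 0, "ty": 0, "tz": 3, "yaw": 0, "claw": 3},
    {"tx": 0, "ty": -1, "tz": 3.5, "yaw": 0, "claw": 3},
    {"tx": 0.5, "ty": -2.5, "tz": 3.5, "yaw": 0, "claw": 3},
    {"tx": 0.5, "ty": -4, "tz": 2, "yaw": 0, "claw": 3},
    {"tx": 0.5, "ty": -4.5, "tz": 1.2, "yaw": 0.5, "claw": 3},
    {"tx": 0.5, "ty": -4.5, "tz": 0, "yaw": 0.5, "claw": 3},
    {"tx": 0.5, "ty": -4.5, "tz": 0, "yaw": 0.5, "claw": 3},
    {"tx": 0.5, "ty": -4.5, "tz": 0, "yaw": 0.5, "claw": 3},
    {"tx": 0.5, "ty": -3.5, "tz": 0, "yaw": 0.6, "claw": 3},
    {"tx": 0.5, "ty": -2.5, "tz": 0, "yaw": 0, "claw": 3},
    {"tx": 0, "ty": 0, "tz": 0, "yaw": 0, "claw": 3},
    {"tx": 0, "ty": 0, "tz": 0, "yaw": 0, "claw": 3},
    {"tx": 0, "ty": 0, "tz": 0, "yaw": 0, "claw": 3},
  ],
)

```text
time_s: 4.2
position: [0.5643, -0.0987, 0.1697]
tool_rot: [[0.04, 0.999, 0.0], [0.999, -0.04, 0.0], [0.0, 0.0, -1.0]]
ft_force: [-0.5, 0.8, -2.6]
grip_width: 0.0331
gripper_force: 43.6
```

```bash
python3 - <<'E'
from h import *
s=env.observe();print(s['time_s'],s['position'],s['tool_rot'][:,1],s['grip_width'])
im,d,m=snap('wrist','w3.png'); np.savez('w3',im=im,d=d,T=m['T'],fovy=m['fovy'],cx=m['cx'],cy=m['cy'])
C=cloud(d,m)
# height profile along x at several y
for y in (-.03,-.01,.01,.025):
    k=(abs(C[...,1]-y)<.002)&(C[...,2]<.1)&(C[...,0]>.43)&(C[...,0]<.66)
    p=C[k]; b=np.round(p[:,0]/.004).astype(int)
    print(y,[(i*4,int(round(np.median(p[b==i,2])*1000))) for i in np.unique(b)])
E
```

```text
4.2 [ 0.5642774  -0.09866262  0.16971362] [ 9.99218450e-01 -3.95283303e-02  1.32286753e-05] 0.03314665788767276
-0.03 [(np.int64(432), -1), (np.int64(436), -1), (np.int64(440), -1), (np.int64(444), -1), (np.int64(448), -1), (np.int64(456), 11), (np.int64(460), 11), (np.int64(464), 11), (np.int64(468), 11), (np.int64(472), 11), (np.int64(476), 11), (np.int64(480), 31), (np.int64(484), 31), (np.int64(488), 32), (np.int64(492), 32), (np.int64(496), 31), (np.int64(500), 31), (np.int64(504), 31), (np.int64(508), 31), (np.int64(512), 31), (np.int64(516), 32), (np.int64(520), 32), (np.int64(524), 33), (np.int64(528), 26), (np.int64(532), 25), (np.int64(536), 25), (np.int64(540), 25), (np.int64(544), 12), (np.int64(548), 12), (np.int64(552), 12), (np.int64(556), 12), (np.int64(560), 12), (np.int64(564), 12), (np.int64(568), 12), (np.int64(572), 11), (np.int64(576), 11), (np.int64(580), 12), (np.int64(584), 11), (np.int64(588), 12), (np.int64(592), 25), (np.int64(596), 25), (np.int64(600), 25), (np.int64(604), 32), (np.int64(608), 32), (np.int64(612), 32), (np.int64(616), 32), (np.int64(620),
[... 3101 characters left out ...]
8), 32), (np.int64(532), 25), (np.int64(536), 25), (np.int64(540), 25), (np.int64(544), 21), (np.int64(548), 20), (np.int64(552), 20), (np.int64(556), 20), (np.int64(560), 21), (np.int64(564), 20), (np.int64(568), 20), (np.int64(572), 19), (np.int64(576), 19), (np.int64(580), 19), (np.int64(584), 19), (np.int64(588), 20), (np.int64(592), 25), (np.int64(596), 26), (np.int64(600), 25), (np.int64(604), 26), (np.int64(608), 32), (np.int64(612), 32), (np.int64(616), 32), (np.int64(620), 32), (np.int64(624), 11), (np.int64(628), 11), (np.int64(632), 11), (np.int64(636), 11), (np.int64(640), -1), (np.int64(644), 0), (np.int64(648), -1), (np.int64(652), -1), (np.int64(656), -1), (np.int64(660), -1)]
```

View pics/w3.png

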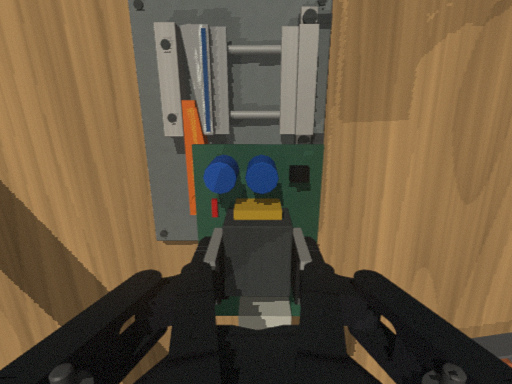

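```bash
python3 - <<'E'
from h import *
z=dict(np.load('w3.npz')); im,d=z['im'],z['d']; m={k:z[k] for k in('T','fovy','cx','cy')}
C=cloud(d,m); X,Y,Z=C[...,0],C[...,1],C[...,2]
hi=(Z>.0295)&(Z<.037); led=(Z>.022)&(Z<.0285)
bw=[];kw=[];yy=[]
for v in range(20,140):
    r=slice(None)
    a=hi[v]&(X[v]>.505)&(X[v]<.54); b=hi[v]&(X[v]>.59)&(X[v]<.63)
    l1=led[v]&(X[v]>.525)&(X[v]<.55); l2=led[v]&(X[v]>.585)&(X[v]<.61)
    if a.sum()<3 or b.sum()<3 or l1.sum()<2 or l2.sum()<2: continue
    i=np.where(a)[0].max(); j=np.where(l2)[0].max()
    # upper edges of wall (z .033): bar's last high pixel; back jaw first high pixel
    p=ray(m,i+.5,v,.033); q=ray(m,np.where(b)[0].min()-.5,v,.033); q2=ray(m,j+.5,v,.026)
    bw.append(p[:2]);kw.append([*q[:2],*q2[:2]])
bw=np.array(bw);kw=np.array(kw)
def fit(P,n):
    c=np.polyfit(P[:,1],P[:,0],1); c=np.polyfit(*(P[abs(P[:,0]-np.polyval(c,P[:,1]))<.0015][:,[1,0]].T),1)
    print(n,'x at y=-.0075:',np.polyval(c,-.0075).round(4),'yaw',-np.degrees(np.arctan(c[0])).round(2),len(P),P[:,1].min().round(4),P[:,1].max().round(4))
fit(bw,'bar wall'); fit(kw[:,:2],'back wall top'); fit(kw[:,2:],'back wall foot')
for n,a,b in(('bar',.505,.53),('back',.607,.62)):
    k=hi&(X>a)&(X<b); print(n,'y',np.percentile(Y[k],[0.5,99.5]).round(4))
k=(Z>.008)&(Z<.015)&(Y>-.12); print('plate',X[k].min(),X[k].max(),Y[k].max())
# held board
hsv=cv2.cvtColor(im,cv2.COLOR_RGB2HSV); g=(Z>.135)&(Z<.155)&(hsv[...,1]>60)&(hsv[...,0]>35)&(hsv[...,0]<95)
zt=np.median(Z[g]);print('board z',zt)
L=[];R=[]
for v in range(150,235):
    i=np.where(g[v])[0]
    if len(i)>20: L.append(ray(m,i.min()-.5,v,zt)[:2]);R.append(ray(m,i.max()+.5,v,zt)[:2])
L=np.array(L);R=np.array(R)
for P,n in((L,'L'),(R,'R')):
    c=np.polyfit(P[:,1],P[:,0],1);print(n,np.polyval(c,-.0987).round(4),-np.degrees(np.arctan(c[0])).round(2))
col=range(215,300);T=np.array([ray(m,u,np.where(g[:,u])[0].min()-.5,zt)[:2] for u in col]);c=np.polyfit(T[:,0],T[:,1],1);print('front y at x=.5643',np.polyval(c,.5643).round(4),np.degrees(np.arctan(c[0])).round(2))
# wedge orange visible
o=(hsv[...,0]<16)&(hsv[...,1]>190)&(Z<.06)&(Y>-.15)&(Y<0); print('wedge tip',Y[o].max(), X[o].mean())
E
```

```text
bar wall x at y=-.0075: 0.528 yaw -2.17 108 -0.0487 0.0381
back wall top x at y=-.0075: 0.6028 yaw -2.05 108 -0.0517 0.0352
back wall foot x at y=-.0075: 0.6036 yaw -2.12 108 -0.0524 0.0368
bar y [-0.0567  0.0402]
back y [-0.053   0.0365]
plate 0.4509863066407418 0.6368577494213743 0.06641813567039798
board z 0.14491817795165052
L 0.53 -2.45
R 0.5994 -2.5
front y at x=.5643 -0.044 -2.76
wedge tip -0.019656621971591928 0.5044726460176804
```

Call:
servo_tool(
  steps=[
    {"tx": 0, "ty": 2, "tz": 0, "yaw": 0.2, "claw": 3},
    {"tx": 0, "ty": 3, "tz": 0, "yaw": 0.2, "claw": 3},
    {"tx": 0.1, "ty": 2.7, "tz": -1, "yaw": 0, "claw": 3},
    {"tx": 0, "ty": 1.5, "tz": -2, "yaw": 0, "claw": 3},
    {"tx": 0, "ty": 0, "tz": -2.5, "yaw": 0, "claw": 3},
    {"tx": 0, "ty": 0, "tz": -2.5, "yaw": 0, "claw": 3},
    {"tx": 0, "ty": 0, "tz": -1.5, "yaw": 0, "claw": 3},
    {"tx": 0, "ty": 0, "tz": -0.8, "yaw": 0, "claw": 3},
    {"tx": 0, "ty": 0, "tz": 0, "yaw": 0, "claw": 3},
    {"tx": 0, "ty": 0, "tz": 0, "yaw": 0, "claw": 3},
    {"tx": 0, "ty": 0, "tz": 0, "yaw": 0, "claw": 3},
  ],
)

```text
time_s: 5.35
position: [0.566, -0.0076, 0.0673]
tool_rot: [[0.033, 0.999, 0.002], [0.999, -0.033, -0.0], [-0.0, 0.002, -1.0]]
ft_force: [0.6, 0.1, -2.5]
grip_width: 0.0329
gripper_force: 43.5
```

Call:
servo_tool(
  steps=[
    {"tx": -0.07, "ty": 0.05, "tz": -0.3, "yaw": 0, "claw": 3},
    {"tx": 0, "ty": 0, "tz": -0.4, "yaw": 0, "claw": 3},
    {"tx": 0, "ty": 0, "tz": -0.3, "yaw": 0, "claw": 3},
    {"tx": 0, "ty": 0, "tz": -0.15, "yaw": 0, "claw": 3},
    {"tx": 0, "ty": 0, "tz": -0.1, "yaw": 0, "claw": 3},
    {"tx": 0, "ty": 0, "tz": -0.05, "yaw": 0, "claw": 3},
    {"tx": 0, "ty": 0, "tz": 0, "yaw": 0, "claw": 3},
  ],
)

```text
time_s: 6.05
position: [0.5648, -0.0072, 0.0533]
tool_rot: [[0.033, 0.999, 0.0], [0.999, -0.033, -0.0], [-0.0, 0.0, -1.0]]
ft_force: [0.5, -0.4, -2.2]
grip_width: 0.0331
gripper_force: 43.5
```

Call:
servo_tool(
  steps=[
    {"tx": 0, "ty": 0, "tz": -0.05, "yaw": 0, "claw": 3},
    {"tx": 0, "ty": 0, "tz": -0.05, "yaw": 0, "claw": 3},
    {"tx": 0, "ty": 0, "tz": 0, "yaw": 0, "claw": 3},
  ],
)

```text
time_s: 6.35
position: [0.5649, -0.0072, 0.0526]
tool_rot: [[0.033, 0.999, 0.0], [0.999, -0.033, -0.0], [-0.0, 0.0, -1.0]]
ft_force: [-1.0, 1.0, 2.6]
grip_width: 0.033
gripper_force: 43.9
```

Call:
servo_tool(
  steps=[
    {"tx": 0, "ty": 0, "tz": 0, "yaw": 0, "claw": 4.5},
    {"tx": 0, "ty": 0, "tz": 0, "yaw": 0, "claw": 5},
    {"tx": 0, "ty": 0, "tz": 0, "yaw": 0, "claw": 5},
    {"tx": 0, "ty": 0, "tz": 0.5, "yaw": 0, "claw": 5},
    {"tx": 0, "ty": 0, "tz": 2, "yaw": 0, "claw": 5},
    {"tx": 0, "ty": 0, "tz": 3.5, "yaw": 0, "claw": 5},
    {"tx": 0, "ty": -2, "tz": 4, "yaw": 0, "claw": 4},
    {"tx": 0, "ty": -4, "tz": 2, "yaw": 0, "claw": 2},
    {"tx": 0, "ty": -4, "tz": 0, "yaw": 0, "claw": 0},
    {"tx": -1, "ty": -3.5, "tz": 0, "yaw": 0, "claw": 0},
    {"tx": -1, "ty": -3, "tz": 0, "yaw": 0, "claw": 0},
    {"tx": -1, "ty": -2, "tz": 0, "yaw": 0, "claw": 0},
    {"tx": -1, "ty": -1, "tz": 0, "yaw": 0, "claw": 0},
    {"tx": 0, "ty": 0, "tz": 0, "yaw": 0, "claw": 0},
    {"tx": 0, "ty": 0, "tz": 0, "yaw": 0, "claw": 0},
    {"tx": 0, "ty": 0, "tz": 0, "yaw": 0, "claw": 0},
  ],
)

```text
time_s: 7.95
position: [0.5252, -0.2012, 0.1725]
tool_rot: [[0.032, 0.999, 0.0], [0.999, -0.032, 0.0], [0.0, 0.0, -1.0]]
ft_force: [0.2, 0.3, -0.2]
grip_width: -0.0002
gripper_force: 0.0
```

```bash
python3 - <<'E'
from h import *
s=env.observe();print(s['time_s'],s['position'],s['tool_rot'][:,1],s['grip_width'],s['ft_force'])
im,d,m=snap('wrist','w4.png'); np.savez('w4',im=im,d=d,T=m['T'],fovy=m['fovy'],cx=m['cx'],cy=m['cy'])
C=cloud(d,m); X,Y,Z=C[...,0],C[...,1],C[...,2]
hsv=cv2.cvtColor(im,cv2.COLOR_RGB2HSV); H,S=hsv[...,0],hsv[...,1]
o=(H<16)&(S>190)&(Z>.02)&(Z<.06)&(Y>-.17)&(Y<.05)&(X>.47)&(X<.54)
print('wedge Y',np.percentile(Y[o],[.5,99.5]),'X',np.percentile(X[o],[.5,99.5]))
for y in np.arange(-.13,-.01,.015):
    k=o&(abs(Y-y)<.004)
    if k.sum(): print(y.round(3),k.sum(),X[k].min().round(4),X[k].max().round(4),Z[k].min().round(3),Z[k].max().round(3))
b=(H>35)&(H<95)&(S>60)&(Z>.022)&(Z<.036)&(abs(X-.565)<.05)&(abs(Y)<.08)
mrect(m,cv2.morphologyEx(b.astype(np.uint8),cv2.MORPH_CLOSE,np.ones((45,45))),.0285,'board'); print(np.percentile(Z[b],[5,50,95]))
E
```

```text
7.95 [ 0.52522513 -0.20115935  0.17248157] [ 9.99481108e-01 -3.22094517e-02  2.55458613e-04] -0.00019247243196505296 [ 0.22933388  0.34535879 -0.24253936]
wedge Y [-0.12831308 -0.04533685] X [0.49704986 0.52374958]
-0.13 90 0.4962 0.5251 0.028 0.04
-0.115 300 0.4968 0.5238 0.03 0.043
-0.1 220 0.4976 0.5218 0.029 0.04
-0.085 235 0.498 0.5198 0.029 0.033
-0.07 243 0.4981 0.5179 0.029 0.034
-0.055 217 0.4988 0.5162 0.029 0.033
board [ 0.5696 -0.0549] [0.0168 0.0804] 88.14
[0.02638746 0.02765313 0.02894144]
```

View pics/w4.png

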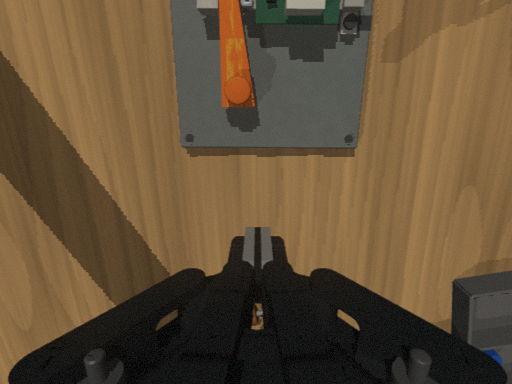

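The board lies flat in the vice. The wedge butt is at (238,105) in the picture: world (0.511, -0.129). I'll go down behind it with the fingers shut.

Call:
servo_tool(
  steps=[
    {"tx": -0.7, "ty": 2, "tz": -2, "yaw": 0, "claw": 0},
    {"tx": -0.7, "ty": 2.1, "tz": -3, "yaw": 0, "claw": 0},
    {"tx": 0, "ty": 0, "tz": -3, "yaw": 0, "claw": 0},
    {"tx": 0, "ty": 0, "tz": -3, "yaw": 0, "claw": 0},
    {"tx": 0, "ty": 0, "tz": -2, "yaw": 0, "claw": 0},
    {"tx": 0, "ty": 0, "tz": -0.6, "yaw": 0, "claw": 0},
    {"tx": 0, "ty": 0, "tz": 0, "yaw": 0, "claw": 0},
    {"tx": 0, "ty": 0, "tz": 0, "yaw": 0, "claw": 0},
  ],
)

```text
time_s: 8.8
position: [0.5114, -0.1612, 0.0373]
tool_rot: [[0.033, 0.999, 0.001], [0.999, -0.033, -0.001], [-0.001, 0.001, -1.0]]
ft_force: [0.5, 0.1, -0.5]
grip_width: -0.0
gripper_force: 0.0
```

Call:
servo_tool(
  steps=[
    {"tx": 0.01, "ty": 0.15, "tz": -0.1, "yaw": 0, "claw": 0},
    {"tx": 0, "ty": 0.15, "tz": -0.1, "yaw": 0, "claw": 0},
    {"tx": 0.01, "ty": 0.15, "tz": 0, "yaw": 0, "claw": 0},
    {"tx": 0, "ty": 0.15, "tz": 0, "yaw": 0, "claw": 0},
    {"tx": 0.01, "ty": 0.15, "tz": 0, "yaw": 0, "claw": 0},
    {"tx": 0, "ty": 0.15, "tz": 0, "yaw": 0, "claw": 0},
    {"tx": 0.01, "ty": 0.15, "tz": 0, "yaw": 0, "claw": 0},
    {"tx": 0, "ty": 0.15, "tz": 0, "yaw": 0, "claw": 0},
    {"tx": 0.01, "ty": 0.15, "tz": 0, "yaw": 0, "claw": 0},
    {"tx": 0.01, "ty": 0.15, "tz": 0, "yaw": 0, "claw": 0},
    {"tx": 0, "ty": 0.15, "tz": 0, "yaw": 0, "claw": 0},
    {"tx": 0.01, "ty": 0.15, "tz": 0, "yaw": 0, "claw": 0},
    {"tx": 0, "ty": 0.12, "tz": 0, "yaw": 0, "claw": 0},
    {"tx": 0.01, "ty": 0.12, "tz": 0, "yaw": 0, "claw": 0},
    {"tx": 0, "ty": 0.12, "tz": 0, "yaw": 0, "claw": 0},
    {"tx": 0.01, "ty": 0.12, "tz": 0, "yaw": 0, "claw": 0},
    {"tx": 0, "ty": 0.12, "tz": 0, "yaw": 0, "claw": 0},
    {"tx": 0.01, "ty": 0.12, "tz": 0, "yaw": 0, "claw": 0},
  ],
)

```text
time_s: 10.6
position: [0.5118, -0.1359, 0.0343]
tool_rot: [[0.034, 0.999, 0.0], [0.999, -0.034, -0.0], [-0.0, 0.0, -1.0]]
ft_force: [-0.2, -0.6, 0.3]
grip_width: -0.0002
gripper_force: 0.3
```

Call:
servo_tool(
  steps=[
    {"tx": 0.01, "ty": 0.12, "tz": 0, "yaw": 0, "claw": 0},
    {"tx": 0, "ty": 0.14, "tz": 0.05, "yaw": 0, "claw": 0},
    {"tx": 0.01, "ty": 0.14, "tz": 0, "yaw": 0, "claw": 0},
    {"tx": 0, "ty": 0.14, "tz": 0, "yaw": 0, "claw": 0},
    {"tx": 0.01, "ty": 0.14, "tz": 0, "yaw": 0, "claw": 0},
    {"tx": 0, "ty": 0.14, "tz": 0, "yaw": 0, "claw": 0},
    {"tx": 0.01, "ty": 0.14, "tz": 0, "yaw": 0, "claw": 0},
    {"tx": 0, "ty": 0.14, "tz": 0, "yaw": 0, "claw": 0},
    {"tx": 0.01, "ty": 0.14, "tz": 0, "yaw": 0, "claw": 0},
    {"tx": 0, "ty": 0.14, "tz": 0, "yaw": 0, "claw": 0},
    {"tx": 0.01, "ty": 0.14, "tz": 0, "yaw": 0, "claw": 0},
    {"tx": 0.01, "ty": 0.14, "tz": 0, "yaw": 0, "claw": 0},
  ],
)

```text
time_s: 11.8
position: [0.5125, -0.1193, 0.0348]
tool_rot: [[0.033, 0.999, -0.0], [0.999, -0.033, -0.0], [-0.0, -0.0, -1.0]]
ft_force: [-0.1, -2.2, -0.3]
grip_width: -0.0
gripper_force: 1.2
```

Call:
servo_tool(
  steps=[
    {"tx": 0.01, "ty": 0.12, "tz": 0, "yaw": 0, "claw": 0},
    {"tx": 0, "ty": 0.12, "tz": 0, "yaw": 0, "claw": 0},
    {"tx": 0.01, "ty": 0.12, "tz": 0, "yaw": 0, "claw": 0},
    {"tx": 0, "ty": 0.12, "tz": 0, "yaw": 0, "claw": 0},
    {"tx": 0, "ty": 0.12, "tz": 0, "yaw": 0, "claw": 0},
  ],
)

```text
time_s: 12.3
position: [0.5127, -0.1133, 0.0348]
tool_rot: [[0.033, 0.999, -0.0], [0.999, -0.033, -0.0], [-0.0, -0.0, -1.0]]
ft_force: [-1.5, -1.9, -0.4]
grip_width: -0.0003
gripper_force: 1.2
```

Call:
servo_tool(
  steps=[
    {"tx": 0.01, "ty": 0.08, "tz": 0, "yaw": 0, "claw": 0},
    {"tx": 0, "ty": 0.07, "tz": 0, "yaw": 0, "claw": 0},
    {"tx": 0, "ty": 0.05, "tz": 0, "yaw": 0, "claw": 0},
  ],
)

```text
time_s: 12.6
position: [0.5128, -0.1113, 0.0348]
tool_rot: [[0.033, 0.999, -0.0], [0.999, -0.033, 0.0], [0.0, -0.0, -1.0]]
ft_force: [-0.3, -2.8, 1.3]
grip_width: -0.0001
gripper_force: 1.1
```

Call:
servo_tool(
  steps=[
    {"tx": 0.01, "ty": 0.08, "tz": 0, "yaw": 0, "claw": 0},
    {"tx": 0, "ty": 0.08, "tz": 0, "yaw": 0, "claw": 0},
    {"tx": 0, "ty": 0.06, "tz": 0, "yaw": 0, "claw": 0},
  ],
)

```text
time_s: 12.9
position: [0.5129, -0.1091, 0.0348]
tool_rot: [[0.033, 0.999, -0.0], [0.999, -0.033, 0.0], [0.0, -0.0, -1.0]]
ft_force: [-0.1, -2.1, 1.0]
grip_width: 0.0004
gripper_force: 1.2
```

Call:
servo_tool(
  steps=[
    {"tx": 0.01, "ty": 0.06, "tz": 0, "yaw": 0, "claw": 0},
    {"tx": 0, "ty": 0.06, "tz": 0, "yaw": 0, "claw": 0},
    {"tx": 0, "ty": 0.06, "tz": 0, "yaw": 0, "claw": 0},
  ],
)

```text
time_s: 13.2
position: [0.513, -0.1073, 0.0348]
tool_rot: [[0.033, 0.999, -0.0], [0.999, -0.033, 0.0], [0.0, -0.0, -1.0]]
ft_force: [-1.7, -3.5, -0.6]
grip_width: -0.0001
gripper_force: 1.2
```

Call:
servo_tool(
  steps=[
    {"tx": 0.01, "ty": 0.06, "tz": 0, "yaw": 0, "claw": 0},
    {"tx": 0, "ty": 0.06, "tz": 0, "yaw": 0, "claw": 0},
    {"tx": 0, "ty": 0.05, "tz": 0, "yaw": 0, "claw": 0},
  ],
)

```text
time_s: 13.5
position: [0.5131, -0.1056, 0.0348]
tool_rot: [[0.033, 0.999, -0.0], [0.999, -0.033, 0.0], [0.0, -0.0, -1.0]]
ft_force: [-1.2, -3.1, -0.2]
grip_width: -0.0003
gripper_force: 1.2
```

Call:
servo_tool(
  steps=[
    {"tx": 0.01, "ty": 0.06, "tz": 0, "yaw": 0, "claw": 0},
    {"tx": 0, "ty": 0.06, "tz": 0, "yaw": 0, "claw": 0},
    {"tx": 0, "ty": 0.05, "tz": 0, "yaw": 0, "claw": 0},
  ],
)

```text
time_s: 13.8
position: [0.5132, -0.1039, 0.0348]
tool_rot: [[0.033, 0.999, -0.0], [0.999, -0.033, 0.0], [0.0, -0.0, -1.0]]
ft_force: [-0.5, -2.4, -0.6]
grip_width: 0.0001
gripper_force: 1.2
```

Call:
servo_tool(
  steps=[
    {"tx": 0.01, "ty": 0.06, "tz": 0, "yaw": 0, "claw": 0},
    {"tx": 0, "ty": 0.06, "tz": 0, "yaw": 0, "claw": 0},
    {"tx": 0, "ty": 0.05, "tz": 0, "yaw": 0, "claw": 0},
  ],
)

```text
time_s: 14.1
position: [0.5133, -0.1022, 0.0348]
tool_rot: [[0.033, 0.999, 0.0], [0.999, -0.033, 0.0], [0.0, 0.0, -1.0]]
ft_force: [-0.9, -1.8, 0.8]
grip_width: -0.0002
gripper_force: 1.2
```

Call:
servo_tool(
  steps=[
    {"tx": 0.01, "ty": 0.06, "tz": 0, "yaw": 0, "claw": 0},
    {"tx": 0, "ty": 0.06, "tz": 0, "yaw": 0, "claw": 0},
    {"tx": 0, "ty": 0.05, "tz": 0, "yaw": 0, "claw": 0},
  ],
)

```text
time_s: 14.4
position: [0.5134, -0.1005, 0.0348]
tool_rot: [[0.033, 0.999, -0.0], [0.999, -0.033, 0.0], [0.0, -0.0, -1.0]]
ft_force: [-0.2, -2.5, 0.6]
grip_width: -0.0001
gripper_force: 1.1
```

Call:
servo_tool(
  steps=[
    {"tx": 0.01, "ty": 0.06, "tz": 0, "yaw": 0, "claw": 0},
    {"tx": 0, "ty": 0.06, "tz": 0, "yaw": 0, "claw": 0},
    {"tx": 0, "ty": 0.05, "tz": 0, "yaw": 0, "claw": 0},
  ],
)

```text
time_s: 14.7
position: [0.5135, -0.0988, 0.0348]
tool_rot: [[0.033, 0.999, -0.0], [0.999, -0.033, -0.0], [-0.0, -0.0, -1.0]]
ft_force: [-1.1, -3.1, -0.4]
grip_width: 0.0001
gripper_force: 1.4
```

Call:
servo_tool(
  steps=[
    {"tx": 0.01, "ty": 0.06, "tz": 0, "yaw": 0, "claw": 0},
    {"tx": 0, "ty": 0.06, "tz": 0, "yaw": 0, "claw": 0},
    {"tx": 0, "ty": 0.05, "tz": 0, "yaw": 0, "claw": 0},
  ],
)

```text
time_s: 15.0
position: [0.5136, -0.0971, 0.0348]
tool_rot: [[0.034, 0.999, -0.0], [0.999, -0.034, 0.0], [0.0, -0.0, -1.0]]
ft_force: [-1.8, -4.7, -0.2]
grip_width: 0.0001
gripper_force: 1.5
```

Call:
servo_tool(
  steps=[
    {"tx": 0.01, "ty": 0.06, "tz": 0, "yaw": 0, "claw": 0},
    {"tx": 0, "ty": 0.05, "tz": 0, "yaw": 0, "claw": 0},
    {"tx": 0, "ty": 0.04, "tz": 0, "yaw": 0, "claw": 0},
  ],
)

```text
time_s: 15.3
position: [0.5136, -0.0957, 0.0348]
tool_rot: [[0.033, 0.999, -0.0], [0.999, -0.033, -0.0], [-0.0, -0.0, -1.0]]
ft_force: [-1.6, -4.2, 1.1]
grip_width: -0.0001
gripper_force: 2.1
```

Call:
servo_tool(
  steps=[
    {"tx": 0.01, "ty": 0.06, "tz": 0, "yaw": 0, "claw": 0},
    {"tx": 0, "ty": 0.05, "tz": 0, "yaw": 0, "claw": 0},
    {"tx": 0, "ty": 0.04, "tz": 0, "yaw": 0, "claw": 0},
  ],
)

```text
time_s: 15.6
position: [0.5135, -0.0945, 0.0348]
tool_rot: [[0.033, 0.999, -0.001], [0.999, -0.033, -0.001], [-0.001, -0.001, -1.0]]
ft_force: [-3.0, -7.1, 0.0]
grip_width: -0.0002
gripper_force: 3.4
```

Call:
servo_tool(
  steps=[
    {"tx": 0, "ty": 0.04, "tz": 0, "yaw": 0, "claw": 0},
    {"tx": 0, "ty": 0.03, "tz": 0, "yaw": 0, "claw": 0},
    {"tx": 0, "ty": 0, "tz": 0, "yaw": 0, "claw": 0},
  ],
)

```text
time_s: 15.9
position: [0.5135, -0.0939, 0.0348]
tool_rot: [[0.033, 0.999, -0.001], [0.999, -0.033, -0.001], [-0.001, -0.001, -1.0]]
ft_force: [-3.6, -7.5, 1.0]
grip_width: -0.0001
gripper_force: 3.6
```

Call:
servo_tool(
  steps=[
    {"tx": 0, "ty": 0.04, "tz": 0, "yaw": 0, "claw": 0},
    {"tx": 0, "ty": 0.03, "tz": 0, "yaw": 0, "claw": 0},
    {"tx": 0, "ty": 0, "tz": 0, "yaw": 0, "claw": 0},
  ],
)

```text
time_s: 16.2
position: [0.5134, -0.0934, 0.0348]
tool_rot: [[0.033, 0.999, -0.001], [0.999, -0.033, -0.001], [-0.001, -0.001, -1.0]]
ft_force: [-4.7, -8.1, 0.3]
grip_width: -0.0002
gripper_force: 4.2
```

Call:
servo_tool(
  steps=[
    {"tx": 0, "ty": 0.05, "tz": 0, "yaw": 0, "claw": 0},
    {"tx": 0, "ty": 0.04, "tz": 0, "yaw": 0, "claw": 0},
    {"tx": 0, "ty": 0, "tz": 0, "yaw": 0, "claw": 0},
  ],
)

```text
time_s: 16.5
position: [0.5133, -0.0927, 0.0348]
tool_rot: [[0.033, 0.999, -0.001], [0.999, -0.033, -0.001], [-0.001, -0.001, -1.0]]
ft_force: [-5.3, -9.5, 1.5]
grip_width: -0.0002
gripper_force: 4.9
```

Call:
servo_tool(
  steps=[
    {"tx": -0.03, "ty": 0.05, "tz": 0, "yaw": 0, "claw": 0},
    {"tx": 0, "ty": 0.04, "tz": 0, "yaw": 0, "claw": 0},
    {"tx": 0, "ty": 0, "tz": 0, "yaw": 0, "claw": 0},
  ],
)

```text
time_s: 16.8
position: [0.5131, -0.0921, 0.0348]
tool_rot: [[0.033, 0.999, -0.001], [0.999, -0.033, -0.002], [-0.002, -0.001, -1.0]]
ft_force: [-4.7, -11.1, 0.5]
grip_width: 0.0
gripper_force: 5.7
```

Call:
servo_tool(
  steps=[
    {"tx": -0.03, "ty": 0.05, "tz": 0, "yaw": 0, "claw": 0},
    {"tx": 0, "ty": 0.04, "tz": 0, "yaw": 0, "claw": 0},
    {"tx": 0, "ty": 0, "tz": 0, "yaw": 0, "claw": 0},
  ],
)

```text
time_s: 17.1
position: [0.5131, -0.0918, 0.0349]
tool_rot: [[0.033, 0.999, -0.0], [0.999, -0.033, -0.003], [-0.003, -0.0, -1.0]]
ft_force: [-4.8, -15.2, 0.6]
grip_width: -0.0
gripper_force: 7.4
```

Call:
servo_tool(
  steps=[
    {"tx": -0.02, "ty": 0, "tz": 0, "yaw": 0, "claw": 0},
    {"tx": 0, "ty": 0, "tz": 0, "yaw": 0, "claw": 0},
    {"tx": 0, "ty": 0, "tz": 0, "yaw": 0, "claw": 0},
  ],
)

```text
time_s: 17.4
position: [0.5131, -0.0918, 0.0349]
tool_rot: [[0.033, 0.999, 0.0], [0.999, -0.033, -0.003], [-0.003, 0.0, -1.0]]
ft_force: [-5.0, -14.7, -0.6]
grip_width: 0.0
gripper_force: 7.2
```

It holds steady at about 15 N, so the wedge is set. I'll back straight off, rise, and check.

Call:
servo_tool(
  steps=[
    {"tx": 0, "ty": -0.1, "tz": 0, "yaw": 0, "claw": 0},
    {"tx": 0, "ty": -0.2, "tz": 0, "yaw": 0, "claw": 0},
    {"tx": 0, "ty": -0.6, "tz": 0, "yaw": 0, "claw": 0},
    {"tx": 0, "ty": -2, "tz": 0, "yaw": 0, "claw": 0},
    {"tx": 0, "ty": -2, "tz": 2, "yaw": 0, "claw": 0},
    {"tx": 0.5, "ty": 0, "tz": 4, "yaw": 0, "claw": 0},
    {"tx": 1, "ty": 0, "tz": 4, "yaw": 0, "claw": 0},
    {"tx": 1, "ty": 0.5, "tz": 4, "yaw": 0, "claw": 0},
    {"tx": 1, "ty": 2, "tz": 1, "yaw": 0, "claw": 0},
    {"tx": 0, "ty": 1, "tz": 0, "yaw": 0, "claw": 0},
    {"tx": 0, "ty": 0, "tz": 0, "yaw": 0, "claw": 0},
    {"tx": 0, "ty": 0, "tz": 0, "yaw": 0, "claw": 0},
    {"tx": 0, "ty": 0, "tz": 0, "yaw": 0, "claw": 0},
  ],
)

```text
time_s: 18.7
position: [0.5475, -0.1045, 0.1838]
tool_rot: [[0.034, 0.999, -0.002], [0.999, -0.034, 0.001], [0.001, -0.002, -1.0]]
ft_force: [-0.1, 0.6, -0.5]
grip_width: 0.0002
gripper_force: 0.0
```

```bash
python3 - <<'E'
from h import *
s=env.observe();print(s['time_s'],s['position'],s['ft_force'])
im,d,m=snap('wrist','w5.png')
C=cloud(d,m); X,Y,Z=C[...,0],C[...,1],C[...,2]
hsv=cv2.cvtColor(im,cv2.COLOR_RGB2HSV); H,S=hsv[...,0],hsv[...,1]
o=(H<16)&(S>190)&(Z>.02)&(Z<.06)&(Y>-.17)&(Y<.05)&(X>.47)&(X<.55); print('wedge Y',np.percentile(Y[o],[.5,99.5]))
g=(H>35)&(H<95)&(S>60)&(Z>.02)&(Z<.04)&(abs(X-.567)<.06)
mrect(m,cv2.morphologyEx(g.astype(np.uint8),cv2.MORPH_CLOSE,np.ones((45,45))),.0285,'board');print(np.percentile(Z[g],[5,50,95]))
for y in (-.045,-.02,.0,.02,.03):
    k=g&(abs(Y-y)<.002); h=(Z>.0305)&(Z<.037)&(abs(Y-y)<.002)
    if k.sum(): print(y,'board',X[k].min().round(4),X[k].max().round(4),'bar<',X[h&(X<.55)].max(initial=0).round(4),'back>',X[h&(X>.59)].min(initial=1).round(4))
E
```

```text
18.7 [ 0.54745337 -0.10452168  0.18375542] [-0.10601374  0.55222008 -0.53941101]
wedge Y [-0.07979859  0.02849664]
board [ 0.5684 -0.0041] [0.117  0.0692] 87.85
[0.02653743 0.02773583 0.02893714]
-0.045 board 0.5327 0.6009 bar< 0.5484 back> 0.6018
-0.02 board 0.533 0.6021 bar< 0.5326 back> 0.5902
0.0 board 0.5341 0.6025 bar< 0.5336 back> 0.6036
0.02 board 0.5352 0.604 bar< 0.5339 back> 0.6045
0.03 board 0.5358 0.6037 bar< 0.5467 back> 0.5901
```

View pics/w5.png

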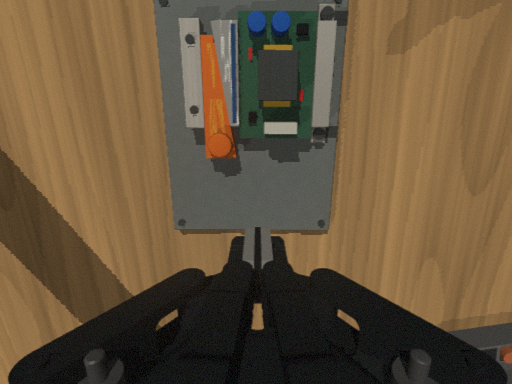

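The board (278,75) sits flat with no gap between the bar and the back jaw. The wedge (218,100) stayed put after I let go, so I'm handing in the job.

```bash
python3 -c "
from rig import env
print(env.close_job())"
```

```text
the job is handed in; nothing more can be done
None
```

The board lies flat and centred in the vice, components up, and the wedge was pushed in with about 15 N and stayed put when I let go; the job is handed in at about 19 s, and the arm never touched the tin, spool or screwdriver.

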